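# Hold the spring jaw open at the index for loading

### The arm

A 6-joint arm with a two-finger parallel gripper is mounted at the origin on the work surface. World frame = base frame: x ahead of the robot, y to its left, z up, the work surface at z = 0. Lengths are in m, angles in rad, forces in N, time in s.
With the tool pointing down it reaches from about 0.35 to 0.975 m from the base axis. Payload 17.4 kg.
Tool frame: the origin (TCP) lies between the finger pads; the fingertips stand 14 mm ahead of it and the grasp point (between the pads) lies 5 mm behind it (env.finger_overhang is the z of the fingertips in the tool frame, in m); z points along the fingers, y is the line along which they close (so a half turn about z gives the same grasp; the last joint's range is limited). The gripper opens to 85 mm and grips with 20 to 120 N. Pads are 22 mm wide; open, the fingers measure 114 mm over their backs; the gripper's body (76 mm by 85 mm) begins 54 mm behind the grasp point. The pads swing forward as they close: fully open they stand 13 mm farther back than shut.
Start: joints at [1.18, 0.116, 1.442, -0, 1.584, -0.038], TCP at [0.233, 0.633, 0.245] pointing down, gripper open.
Joint ranges: [-2.83, 2.83], [-0.83, 2.19], [0.07, 2.5], [-1.14, 4.28], [0.01, 3], [-2.97, 2.97]. Speed limits (rad/s): [1.89, 1.89, 2.22, 3.14, 3.14, 3.14].

### API

Orientations are given as a unit quaternion [x, y, z, w].
In Python, from rig import env gives the robot as it stands.
- The arm moves only by the tool carry_out, never from a script. Its argument "moves" is a list of rows, each a list of 3 entries, a list of its own where there are three numbers: the finger opening in cm, from 0 to 8.54, then the shift along the tool's x, y, z in cm, then the turn, a rotation vector about the tool's x, y, z in rad. A call has 1 to 5 rows; each row is the pose to reach, as a shift and turn from the pose commanded when the call began, along the tool's axes at that moment; what a row does not reach only later rows make up. A row lasts 1/12 s, in which the tool goes at most 41.7 mm and 7.16 degrees, less where a joint would pass 70% of its speed; a pose out of reach is approached as far as the arm can. A call with a gripper value outside its range is refused whole. The fingers move at their own pace and stop on an object; "squeeze" is the grip in N (left out, the last holds). Time passes only in rows, so rows that repeat a pose let the fingers close. It gives the time, the measured TCP pose, the force, the opening and the grip force at its end, in the units of the state.
- env.state(): the state, without advancing time (a new reading comes with each control period).
- env.capture(name): name is "scene" or "top" or "wrist"; returns a dict with "image" (480x640x3 uint8, red, green, blue), "vfov" (degrees; the focal length in pixels is half the picture's height over the tangent of half this angle, whatever the lens; pixels are square), "cx", "cy" (the principal point, pixels), "extrinsics" (4x4, takes a point from world to camera coordinates). Camera axes: x right, y down, z forward; pixel columns grow to the right and rows downward; lengths in m; the calibration is good to about 2 mm. A picture is of the moment at which its call begins. There is no depth.
- env.job_done(): hands the job in; it is judged then, once.
Trained networks look in a picture, given as the dict that the camera call returned (one of the last four; its "shot" number tells which), for a name from the list of things; names that differ only in an ending like _2 or _b are one class to them, and where a whole thing is asked for, a point or a joint stands for the part that bears it (a point fixed in the world has none). Each returns a list of dicts, best first, with "conf" (0 to 1); they miss things now and then, are a little off and sometimes report something else, mostly with a low value. They report only what shows in the picture. A call takes as long as a camera call.
- env.recognise(query, picture): "extent" ([left, top, right, bottom] in pixels, round what is visible of it).
- env.outline_of(query, picture): "region" (480x640 bool, what is visible of it) and "extent" ([left, top, right, bottom] in pixels, round what is visible of it).
The state is a dict: "t": time; "q": joint angles; "qvel": joint speeds; "joint_efforts": joint torques, N m; "ee_pos": TCP position; "tcp_rot": TCP orientation; "force": force on the tool from outside, world axes, zero at the start; "ft_torque": the same for the moment, N m; "finger_gap": finger opening in m; "finger_force": force on a finger pad.
Only numpy, scipy, OpenCV 4.12 (cv2) and the standard library are available. Lean on these libraries where they do the work, as an engineer would, in place of code of your own. Each camera call takes 0.05 s, during which the arm holds its last target. There are 200 camera calls.

### The job

Open the spring-loaded specimen jaw of the bench fixture for a colleague who is about to load the next test block. First flip the cam lever outwards, all the way over, to free the slide; then pull the slide out by its bail handle against the spring until its pointer stands between the two ribs of the index, and keep it there: finish while still holding the handle, with the slide still and the lever left free. Do not shift the index or the fixture's neighbours on the bench.

Things in the scene. Friction and masses are not known exactly. Their poses are not given: they have to be found in the camera images.
- fixture: Spring jaw fixture bolted to the bench: grey-green base plate (x -80 to +120, y -75 to +75, 16 mm high), two steel guide rails, a fixed jaw 70 mm high at its far end. Origin on the bench surface, on the slide's centre line; x runs along the slide from bail handle to fixed jaw, y to the lever's pivot side (left seen from the handle), z up. Immovable.
- slide (a joint): Travel of the slide in m: 0 = home (jaws shut), growing as the handle is pulled along the fixture's -x; hard stop at 0.065. A spring pulls it home: about 4.5 N at 0 plus 150 N per m (10 N at 0.037). Let go and it returns. It cannot travel more than 2 mm while the lever is locked. The slide is right when this equals index.
- handle (a point): Centre of the top bar of the slide's bail handle: round steel bar 12 mm thick along the fixture's y, 70 mm above the bench, on two 12 mm uprights at y = -34 and +34 (56 mm free between). The bail's foot bar below it has its top at 34 mm. At slide 0 it is at x = -105, y = 0 mm in the fixture frame; moves with the slide. Nearest part: the lever, 60 mm behind it (+x).
- pointer (a point): Tip of the slide's thin pointer blade (3 mm wide), pointing to the fixture's -y, 37 mm above the bench. At slide 0 at x = -26 mm, y = -56 mm in the fixture frame; moves with the slide.
- index (a joint): Where the index is clamped on its rail, in m, in the same measure as slide: the pointer is midway between the two ribs when slide equals this value. Between 0.025 and 0.050, different each time; clamped, must not be shifted.
- mark (a point): Midpoint between the two upright ribs of the index (each 4 mm thick, 12 mm long, 14 mm high; clear gap 12 mm along the fixture's x), 37 mm above the bench, at the right edge of the fixture (y = -66 mm in its frame), level with the pointer, which passes beside it.
- lever (a joint): Turn of the cam lever in rad, about an axis parallel to the fixture's x. Near 0 it leans 45 degrees inwards over the slide (to the fixture's -y) and its toe blocks the slide; grows as it flips up and over outwards (to +y); stop at 1.5, leaning about 41 degrees outwards: slide free. Friction keeps it where it is left; about 2 N sideways at the ball moves it.
- lever_ball (a point): Centre of the black ball (22 mm diameter) at the lever's end, 65 mm from the pivot, on a 10 mm round arm; both polished, slippery (friction 0.3). Locked: about 91 mm above the bench at y = +7 mm in the fixture frame; upright: 110 mm above the bench; free: about 94 mm high at y = +95 mm.
- lever_pivot (a point): Point on the lever's axis in the plane in which the ball swings: 45 mm above the bench, at x = -45, y = +53 mm in the fixture frame. Hub radius 12 mm. Behind it a cast bearing block 52 mm high stands at x = -32 to -12, and behind that the toe, at x = -12 to -2, swings up to 80 mm high.
- test_block: Bystander: round steel test block 60 mm diameter, 16 mm high, lying on the bench right of the fixture; origin at its underside. Leave alone.
- weight: Bystander: brass weight with a knob, 38 mm diameter, 58 mm high, left of the fixture; origin at its underside. Leave alone.
- driver: Bystander: screwdriver lying on the bench further right. Leave alone.
- oil_jar: Bystander: closed amber jar 60 mm diameter, 75 mm high, further left; origin at its underside. Leave alone.
- carriage: The slide itself: steel carriage between the rails with the moving jaw (70 mm high), a stop lug, the pointer blade, a 12 mm rod and the bail handle, all one piece. Same axes as the fixture; its origin coincides with the fixture's origin at slide 0 and moves with it.

How it is judged:
On the way, in this order (a step that is already met when the one before it is completed fails the run):
1. the lever is flipped outwards, with the slide still home (value of joint lever above 1.2 rad and value of joint slide below 0.006 m), for 0.1 s.
2. the slide is pulled until its pointer stands between the ribs, held by the fingers (x of pointer in the frame of mark between -0.006 and 0.006 m and contact force between the fingers and carriage above 3 N), for 0.3 s.
At the end, for the whole second after the job is handed in: Through the last second the pointer stays between the ribs (within 6 mm of their middle), the slide is still (under 10 mm/s), the fingers carry the spring's pull (over 3 N on the slide), the lever stands flipped out beyond 1.2 rad, and the index is where it was (3 mm) (all of step 2 and velocity of joint slide between -0.01 and 0.01 m/s and value of joint lever above 1.2 rad and distance of mark from where it was at the start of the episode below 0.003 m); the arm keeps its last pose, push and grip.
It fails at once if the index is shifted (distance of mark from where it was at the start of the episode above 0.003 m).
It fails at once if a neighbour on the bench is disturbed by more than 15 mm (distance of any of test_block, weight, driver, oil_jar from where it was at the start of the episode above 0.015 m).
It also fails if it takes over 48 s, if anything falls off the work surface, if the arm or the gripper's body presses on something with over 40 N, if the wrist force passes 120 N, or if a joint passes its speed limit or range.

## Working session

There is one attempt and no reset: what is moved stays moved. The work goes in short steps, Python scripts to look and compute and a tool call to move; the robot and the scene stay as the last step left them, time stands still between calls to the robot, and variables do not carry over. Pictures are saved under pics/ and viewed, at most 10 in all, crops included, and the job is handed in when it is done.

Besides the shell and the picture viewer there is one more tool, called after "Emit:" as name(argument=value, ...), one argument or row to a line, values as JSON. carry_out: Moves the arm, as the interface text tells. Its arguments: {"type":"object","properties":{"moves":{"type":"array","items":{"type":"array"}},"squeeze":{"type":"number"}},"required":["moves"]}

```bash
mkdir -p pics; cat > h.py <<'E'
import numpy as np,cv2
from rig import env
from scipy.spatial.transform import Rotation as R
def K(c):
    f=240/np.tan(np.radians(c["vfov"])/2); return np.array([[f,0,c["cx"]],[0,f,c["cy"]],[0,0,1]])
def ray(c,uv):
    E=np.array(c["extrinsics"]);Rm=E[:3,:3];o=-Rm.T@E[:3,3]
    d=Rm.T@np.linalg.inv(K(c))@np.array([uv[0],uv[1],1]);return o,d
def atz(c,uv,z):
    o,d=ray(c,uv);return o+d*(z-o[2])/d[2]
def proj(c,p):
    E=np.array(c["extrinsics"]);q=K(c)@(E[:3,:3]@np.asarray(p)+E[:3,3]);return q[:2]/q[2]
def save(c,n): cv2.imwrite(n,cv2.cvtColor(c["image"],cv2.COLOR_RGB2BGR))
E
python3 - <<'E'
from h import *
for n in["top","scene"]:
    c=env.capture(n);save(c,f"pics/{n}0.png")
    print(n,ray(c,(320,240)))
    for q in["fixture","handle","pointer","mark","lever_ball","lever","weight","oil_jar","test_block"]:
        r=env.recognise(q,c)[:1]
        for k in r:
            e=k["extent"];print(q,round(k["conf"],2),np.round(e),np.round(atz(c,((e[0]+e[2])/2,(e[1]+e[3])/2),{'handle':.07,'lever_ball':.091,'mark':.037,'pointer':.037}.get(q,0)),3))
print(env.state())
E
```

```text
top (array([ 0.35136691, -0.01333384,  1.40518552]), array([ 0.16550178,  0.02015348, -0.98629111]))
fixture 0.89 [280. 178. 354. 270.] [0.631 0.022 0.   ]
handle 0.9 [290. 198. 335. 271.] [0.591 0.032 0.07 ]
pointer 0.65 [292. 198. 335. 269.] [0.599 0.031 0.037]
lever_ball 0.55 [287. 217. 311. 242.] [0.601 0.066 0.091]
lever 0.8 [290. 219. 311. 241.] [0.616 0.066 0.   ]
weight 0.76 [254. 174. 262. 189.] [0.754 0.18  0.   ]
oil_jar 0.28 [335. 248. 342. 258.] [ 0.551 -0.032  0.   ]
test_block 0.96 [363. 213. 386. 232.] [ 0.63  -0.133  0.   ]
scene (array([1.2278087 , 0.58871915, 0.63368967]), array([-0.61616651, -0.58433702, -0.52827177]))
fixture 0.74 [328. 241. 358. 285.] [0.526 0.001 0.   ]
handle 0.66 [294. 240. 374. 283.] [0.614 0.048 0.07 ]
pointer 0.89 [293. 237. 371. 286.] [0.58  0.014 0.037]
mark 0.39 [324. 248. 332. 257.] [ 0.559 -0.019  0.037]
lever_ball 0.7 [330. 241. 358. 286.] [0.626 0.089 0.091]
lever 0.85 [331. 244. 354. 285.] [0.531 0.004 0.   ]
weight 0.67 [330. 320. 349. 354.] [0.722 0.165 0.   ]
oil_jar 0.8 [509. 311. 553. 358.] [0.449 0.436 0.   ]
test_block 0.74 [262. 247. 284. 266.] [ 0.627 -0.141  0.   ]
{'t': 1.0, 'q': array([ 1.18021689e+00,  1.16012688e-01,  1.44157851e+00,  7.77092420e-06,
        1.58400786e+00, -3.78206872e-02]), 'qvel': array([ 1.10764908e-03,  5.51856104e-05, -7.83188233e-04, -1.51607506e-05,
        5.20594947e-04,  1.61007766e-04]), 'joint_efforts': array([-1.86771918e-03, -7.31698895e+01, -6.32684326e+01, -2.38039011e-04,
        2.45738602e-04, -5.42021758e-05]), 'ee_pos': array([0.2332286 , 0.63343996, 0.24530793]), 'tcp_rot': array([ 1.75466227e-01,  9.84485451e-01, -2.30218126e-06, -4.47679766e-06]), 'force': array([ 0.24224704,  0.13702965, -0.35239344]), 'ft_torque': array([-0.02175755,  0.02826261, -0.02238573]), 'finger_force': 0.0, 'finger_gap': 0.08523453630317598}
```

View pics/top0.png

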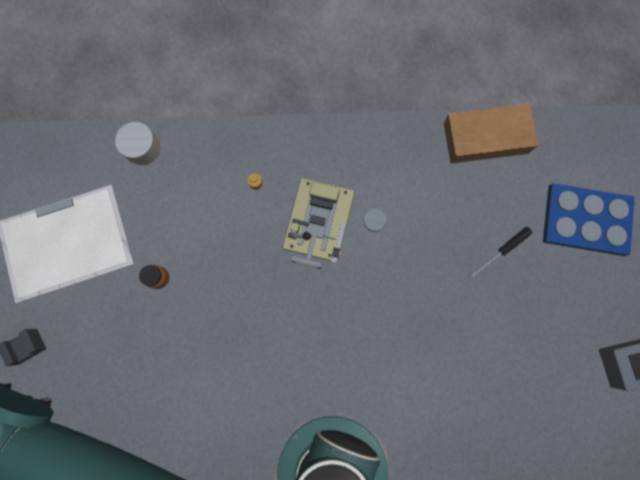

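View pics/scene0.png

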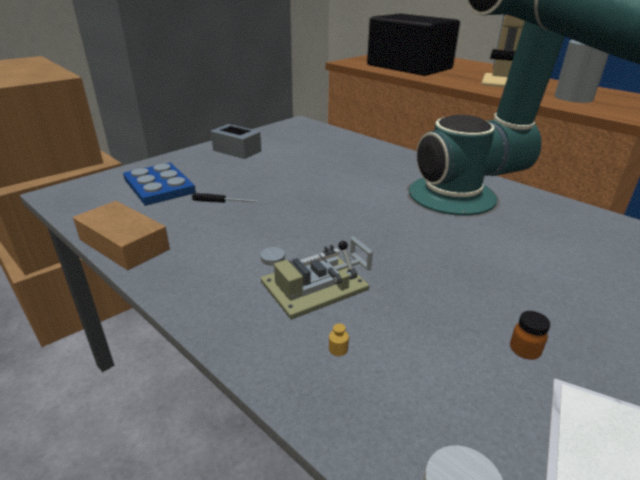

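The top view shows the fixture, with plate corners near (303,180), (354,190), (335,263) and (284,250). The bail handle is at about (307,262), nearest the robot, the black lever ball at (307,236), and the index to the right around (338,252). The scene view confirms this layout.

```bash
python3 - <<'E'
from h import *
c=env.capture("top")
P=[atz(c,u,.016) for u in[(303,180),(354,190),(335,263),(284,250)]]
for p in P: print(np.round(p,3))
h=atz(c,(307,262),.07);b=atz(c,(307,236),.091);print("handle",h,"ball",b)
r=env.outline_of("fixture",c)
if r:
    m=r[0]["region"].astype(np.uint8);pts=np.argwhere(m)[:,::-1];print(r[0]["conf"],cv2.minAreaRect(pts.astype(np.float32)))
d=(P[0]+P[1]-P[2]-P[3]);print("yaw",np.degrees(np.arctan2(d[1],d[0])))
w=env.capture("wrist");o,dd=ray(w,(320,240));s=env.state();T=R.from_quat(s["tcp_rot"])
print("cam in tool",T.inv().apply(o-s["ee_pos"]),T.inv().apply(dd),w["vfov"],env.finger_overhang)
E
```

```text
[0.75  0.057 0.016]
[ 0.718 -0.08   0.016]
[ 0.522 -0.023  0.016]
[0.56  0.111 0.016]
handle [0.52002338 0.04816197 0.07      ] ball [0.58299999 0.04587636 0.091     ]
yaw -16.00482774048081
cam in tool [ 0.07588248 -0.00021547 -0.1289059 ] [-0.28835995  0.00693482  0.95759271] 63.17164163309621 0.014
```

```bash
cat >> h.py <<'E'
def go(p,yaw):
    "shift cm and turn to reach tcp p, tool down, tool y at world yaw (rad)"
    s=env.state();T=R.from_quat(s["tcp_rot"]);y=np.array([np.cos(yaw),np.sin(yaw),0]);z=np.array([0,0,-1.]);x=np.cross(y,z)
    G=R.from_matrix(np.c_[x,y,z])
    print("t",s["t"],"shift",np.round(T.inv().apply(np.asarray(p)-s["ee_pos"])*100,2),"turn",np.round((T.inv()*G).as_rotvec(),4),"F",np.round(s["force"],1))
E
python3 -c "
from h import *
go([.579,.031,.24],np.radians(-15))"
```

```text
t 1.15 shift [-53.26 -44.59   0.53] turn [-0.0000e+00 -1.0000e-04  1.4798e+00] F [0.1 0.5 0.5]
```

Emit:
carry_out(
  moves=[
    [8.5, [-3.2, -2.6, 0], [0, 0, 0.09]],
    [8.5, [-6.4, -5.3, 0], [0, 0, 0.18]],
    [8.5, [-9.6, -8.0, 0], [0, 0, 0.27]],
    [8.5, [-12.8, -10.7, 0], [0, 0, 0.36]],
    [8.5, [-16.0, -13.4, 0], [0, 0, 0.45]],
  ],
)

```text
t: 1.57
ee_pos: [0.3371, 0.4514, 0.2453]
tcp_rot: [0.393, 0.92, 0.0, 0.0]
force: [0.1, 0.1, 1.6]
finger_gap: 0.085
finger_force: 0.0
```

```bash
python3 -c "
from h import *
go([.579,.031,.24],np.radians(-15))"
```

```text
t 1.5667 shift [-47.09 -11.62   0.53] turn [ 3.0000e-04 -1.0000e-04  1.0258e+00] F [0.1 0.1 1.6]
```

Emit:
carry_out(
  moves=[
    [8.5, [-4.0, -1.0, 0], [0, 0, 0.09]],
    [8.5, [-8.0, -2.0, 0], [0, 0, 0.18]],
    [8.5, [-12.0, -3.0, 0], [0, 0, 0.27]],
    [8.5, [-16.0, -4.0, 0], [0, 0, 0.36]],
    [8.5, [-20.0, -5.0, 0.3], [0, 0, 0.45]],
  ],
)

```text
t: 1.98
ee_pos: [0.4403, 0.2727, 0.2431]
tcp_rot: [0.588, 0.809, 0.001, 0.0]
force: [0.8, 0.5, -0.5]
finger_gap: 0.0848
finger_force: 0.0
```

```bash
python3 -c "
from h import *
go([.579,.031,.24],np.radians(-15))"
```

```text
t 1.9833 shift [-27.27   5.74   0.31] turn [ 0.0013 -0.0007  0.5755] F [ 0.8  0.5 -0.5]
```

Emit:
carry_out(
  moves=[
    [0, [-4.0, 0.8, 0], [0, 0, 0.1]],
    [0, [-8.0, 1.6, 0], [0, 0, 0.2]],
    [0, [-12.0, 2.5, 0], [0, 0, 0.3]],
    [0, [-16.0, 3.3, 0], [0, 0, 0.4]],
    [0, [-20.0, 4.2, 0.2], [0, 0, 0.5]],
  ],
)

```text
t: 2.4
ee_pos: [0.5427, 0.0956, 0.241]
tcp_rot: [0.77, 0.638, 0.001, 0.0]
force: [0.4, 0.8, 0.2]
finger_gap: 0.0247
finger_force: 0.0
```

```bash
python3 -c "
from h import *
go([.579,.031,.24],np.radians(-15))"
```

```text
t 2.4 shift [-5.67  4.76  0.1 ] turn [ 0.0011 -0.0005  0.0747] F [0.4 0.8 0.2]
```

Emit:
carry_out(
  moves=[
    [0, [-2.8, 2.4, 0], [0, 0, 0.075]],
    [0, [-5.7, 4.8, 0], [0.001, 0, 0.075]],
    [0, [-5.7, 4.8, 0], [0.001, 0, 0.075]],
  ],
)

```text
t: 2.65
ee_pos: [0.5809, 0.0281, 0.2398]
tcp_rot: [0.793, 0.609, -0.001, 0.0]
force: [0.2, -0.0, -0.8]
finger_gap: 0.0001
finger_force: 0.0
```

```bash
python3 - <<'E'
from h import *
c=env.capture("wrist");save(c,"pics/w1.png")
for q in["handle","pointer","mark","index","lever_ball","lever","fixture"]:
    for k in env.recognise(q,c)[:2]:
        e=k["extent"];print(q,round(k["conf"],2),np.round(e))
go([.579,.031,.24],np.radians(-15))
E
```

```text
handle 0.87 [226. 159. 452. 265.]
pointer 0.93 [227. 161. 452. 269.]
mark 0.97 [282. 265. 314. 290.]
mark 0.21 [230. 161. 452. 271.]
index 0.72 [285. 263. 312. 292.]
lever_ball 0.91 [296. 129. 372. 222.]
lever 0.59 [301. 127. 374. 224.]
fixture 0.58 [228. 118. 505. 292.]
fixture 0.41 [379. 309. 440. 363.]
t 3.05 shift [-0.27  0.11  0.05] turn [-0.0007 -0.0001  0.0063] F [-0.3  0.6 -1.1]
```

View pics/w1.png

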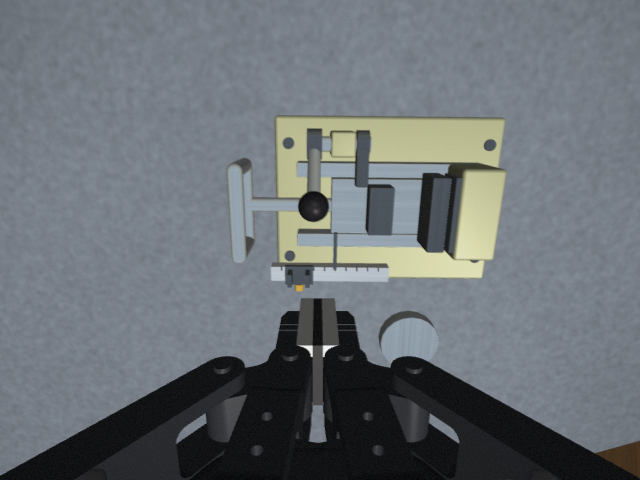

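The wrist view shows the plate corners at (276,117), (504,118), (483,277) and (276,278). The ball is at (314,206), and the handle bar runs from (236,166) to (238,260). The pointer blade is at (335,250) and the index ribs sit near (298,275).

```bash
cat >> h.py <<'E'
def fx(f,p): 
    c,s=np.cos(f[2]),np.sin(f[2]);return np.array([f[0]+c*p[0]-s*p[1],f[1]+s*p[0]+c*p[1],p[2]])
E
python3 - <<'E'
from h import *
from scipy.optimize import least_squares
c=env.capture("wrist")
L=[((-80,75,16),(276,117)),((120,75,16),(504,118)),((120,-75,16),(483,277)),((-45,7,91),(314,206))]
g=lambda f:np.concatenate([proj(c,fx(f,np.array(p)/1e3))-u for p,u in L])
r=least_squares(g,[.618,.021,-.26],x_scale=[.1,.1,1]);f=r.x;print(f.tolist(),np.round(r.fun,1))
np.save("f.npy",f)
for n,p in dict(handleTop=(-105,0,76),hL=(-105,34,70),hR=(-105,-34,70),pointer=(-26,-56,37),ball=(-45,7,91),plateLR=(-80,-75,16)).items(): print(n,np.round(proj(c,fx(f,np.array(p)/1e3)),1))
im=c["image"][255:300,265:400];cv2.imwrite("pics/idx.png",cv2.cvtColor(cv2.resize(im,None,fx=5.5,fy=5.5,interpolation=cv2.INTER_CUBIC),cv2.COLOR_RGB2BGR))
for i in(25,30,35,40,45,50): print(i,np.round(proj(c,fx(f,np.array((-26-i,-66,37))/1e3)),1))
e=env.recognise("mark",c)[0]["extent"];print(e)
p=fx(f,[-.045,-.050,.2]);go(p,f[2])
E
```

```text
[0.6219445355428084, 0.030344994218244537, -0.2667842486158352] [-1.8 -3.5  2.6 -1.7 -0.4  1.1 -0.4  4.3]
handleTop [235.6 214.2]
hL [234.9 168.6]
hR [239.2 253.6]
pointer [334.4 265.8]
ball [313.6 210.3]
plateLR [277.5 276. ]
25 [306.8 275.8]
30 [301.3 275.8]
35 [295.9 275.7]
40 [290.4 275.6]
45 [285.  275.6]
50 [279.5 275.5]
[285.5, 270.2, 318.5, 296.5]
t 3.15 shift [-4.18 -0.29  4.05] turn [-0.0007 -0.0001  0.0109] F [ 0.3  0.6 -0.9]
```

View pics/idx.png

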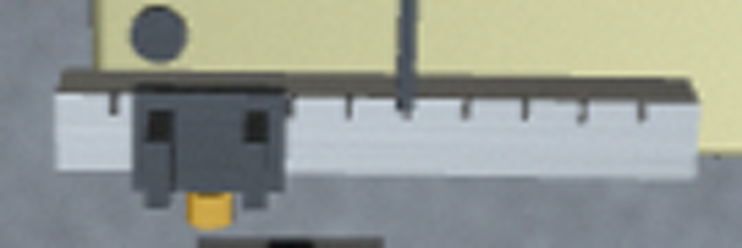

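The rib midpoint is at column 302.9 and the pointer at 338.5. At about 1.09 px/mm, that puts the index near 0.032–0.033 m. Next I flip the lever.

```bash
python3 - <<'E'
from h import *
f=np.load("f.npy")
for p in [(-.045,-.035,.094),(-.045,.062,.094)]: go(fx(f,p),f[2])
E
```

```text
t 3.15 shift [-2.68 -0.27 14.65] turn [-0.0007 -0.0001  0.0109] F [ 0.3  0.6 -0.9]
t 3.15 shift [ 7.02 -0.16 14.65] turn [-0.0007 -0.0001  0.0109] F [ 0.3  0.6 -0.9]
```

Emit:
carry_out(
  moves=[
    [0, [-2.7, -0.3, 3], [0, 0, 0.011]],
    [0, [-2.7, -0.3, 7], [0, 0, 0.011]],
    [0, [-2.7, -0.3, 11], [0, 0, 0.011]],
    [0, [-2.7, -0.3, 14.6], [0, 0, 0.011]],
    [0, [-2.7, -0.3, 14.6], [0, 0, 0.011]],
  ],
)

```text
t: 3.57
ee_pos: [0.5657, 0.0079, 0.0872]
tcp_rot: [0.795, 0.606, -0.004, -0.003]
force: [-1.0, -0.2, -1.3]
finger_gap: -0.0001
finger_force: 0.0
```

```bash
python3 - <<'E'
from h import *
f=np.load("f.npy")
for p in [(-.045,-.035,.094),(-.045,.062,.094)]: go(fx(f,p),f[2])
c=env.capture("wrist");save(c,"pics/w2.png")
E
```

```text
t 3.5667 shift [ 0.14  0.32 -0.68] turn [-0.0101  0.0022 -0.001 ] F [-1.  -0.2 -1.3]
t 3.5667 shift [ 9.84  0.31 -0.7 ] turn [-0.0101  0.0022 -0.001 ] F [-1.  -0.2 -1.3]
```

View pics/w2.png

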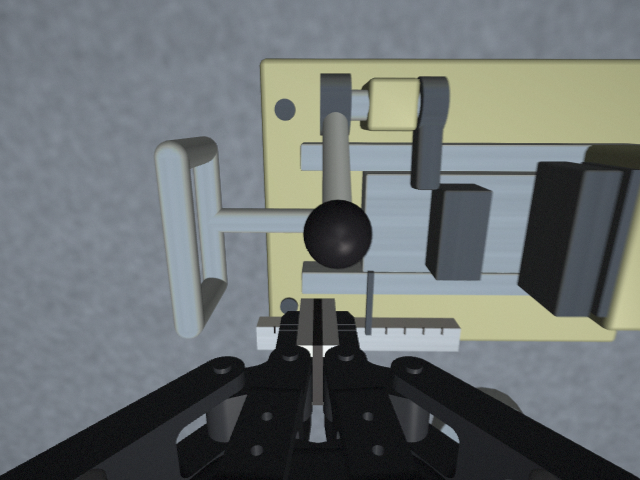

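The wrist view shows the closed fingers at column 318 and the ball at (338,234), so the fingers need about 5 mm along tool +y. The ball is clear ahead of the fingers.

Emit:
carry_out(
  moves=[
    [0, [0.5, 0.5, -0.2], [0, 0, 0]],
    [0, [2, 0.5, -0.2], [0, 0, 0]],
    [0, [3.5, 0.5, -0.2], [0, 0, 0]],
    [0, [5, 0.5, -0.2], [0, 0, 0]],
    [0, [6.5, 0.5, -0.2], [0, 0, 0]],
  ],
)

```text
t: 4.03
ee_pos: [0.5923, 0.0705, 0.0982]
tcp_rot: [0.795, 0.606, 0.001, 0.0]
force: [-0.6, -2.5, 1.7]
finger_gap: -0.0
finger_force: 1.2
```

Emit:
carry_out(
  moves=[
    [0, [1, 0, 0], [0, 0, 0]],
    [0, [1.8, 0, 0], [0, 0, 0]],
    [0, [2.4, 0, 0], [0, 0, 0]],
    [0, [2.8, 0, 0], [0, 0, 0]],
    [0, [2.8, 0, 0], [0, 0, 0]],
  ],
)

```text
t: 4.45
ee_pos: [0.5986, 0.0966, 0.0962]
tcp_rot: [0.795, 0.606, -0.0, -0.001]
force: [-0.2, -0.1, -0.5]
finger_gap: -0.0
finger_force: 0.0
```

```bash
python3 - <<'E'
from h import *
f=np.load("f.npy")
for p in [(-.045,.062,.094)]: go(fx(f,p),f[2])
c=env.capture("wrist");save(c,"pics/w3.png")
E
```

```text
t 4.45 shift [ 0.42 -0.5   0.22] turn [-0.0013 -0.0002 -0.0007] F [-0.2 -0.1 -0.5]
```

View pics/w3.png

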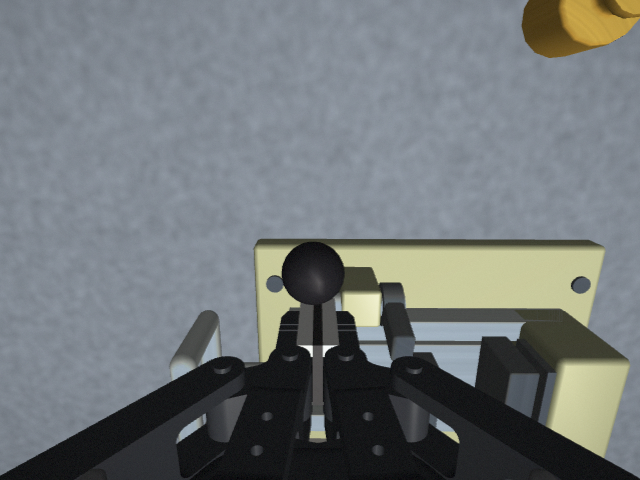

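The ball is now at (313,273), past upright and on the outer side. I'll push it further in small steps until it meets the stop.

Emit:
carry_out(
  moves=[
    [0, [0.4, 0, 0.2], [0, 0, 0]],
    [0, [0.7, 0, 0.4], [0, 0, 0]],
    [0, [0.9, 0, 0.5], [0, 0, 0]],
    [0, [1.0, 0, 0.5], [0, 0, 0]],
    [0, [1.0, 0, 0.5], [0, 0, 0]],
  ],
)

```text
t: 4.92
ee_pos: [0.6008, 0.1025, 0.0925]
tcp_rot: [0.796, 0.606, -0.003, 0.002]
force: [-15.1, -28.7, 20.5]
finger_gap: -0.0002
finger_force: 18.8
```

```bash
cat > lev.py <<'E'
from h import *
f=np.load("f.npy");c=env.capture("wrist")
import sys
im=c["image"].max(2)
k=env.recognise("lever_ball",c)[:1];print(k)
x0=fx(f,(-.045,0,0));n=np.array([np.cos(f[2]),np.sin(f[2]),0])
for uv in [eval(a) for a in sys.argv[1:]]:
    o,d=ray(c,uv);p=o+d*(n@(x0-o))/(n@d);l=np.array([(p-f_)@v for f_,v in[(fx(f,(0,0,0)),[-n[1],n[0],0])]])[0]
    print("y",l,"z",p[2],"angle",np.arctan2(l-.053,p[2]-.045)+np.pi/4,"r",np.hypot(l-.053,p[2]-.045))
go(fx(f,(-.045,.07,.094)),f[2])
g=cv2.medianBlur(cv2.cvtColor(c["image"],cv2.COLOR_RGB2GRAY),5)
print(cv2.HoughCircles(g,cv2.HOUGH_GRADIENT,1,30,param1=80,param2=20,minRadius=25,maxRadius=40))
E
python3 lev.py "(313,273)"
```

```text
[{'extent': [279.6, 243.2, 415.4, 362.9], 'conf': 0.82}]
y -0.06525324150111662 z -0.292249774200928 angle -2.018949679747011 r 0.3573810841722017
t 5.0167 shift [ 0.6  -0.56 -0.15] turn [-0.0007  0.0059 -0.0025] F [-14.4 -27.9  19.7]
[[[311.5 275.5  31.4]]]
```

The force rose to about 30 N, so the lever is at its stop. Backing off and rising.

Emit:
carry_out(
  moves=[
    [0, [-1.5, 0, 0], [0, 0, 0]],
    [0, [-3, 0, -2], [0, 0, 0]],
    [3, [-4.5, -2, -5], [0, 0, 0]],
    [4.5, [-6, -4, -8], [0, 0, 0]],
    [4.5, [-7.3, -6.3, -10], [0, 0, 0]],
  ],
)

```text
t: 5.43
ee_pos: [0.5208, 0.0512, 0.1936]
tcp_rot: [0.795, 0.606, 0.0, -0.0]
force: [0.6, -0.5, 1.4]
finger_gap: 0.0358
finger_force: 0.0
```

```bash
python3 - <<'E'
from h import *
f=np.load("f.npy")
go(fx(f,(-.105,0,.15)),f[2])
c=env.capture("wrist");save(c,"pics/w4.png");print(env.state()["finger_gap"])
for p in[(-.105,0,.076),(-.105,.034,.07),(-.105,-.034,.07)]: print(np.round(proj(c,fx(f,p)),1))
E
```

```text
t 5.4333 shift [ 0.65 -0.2   4.36] turn [ 0.0005 -0.0007 -0.002 ] F [ 0.6 -0.5  1.4]
0.042984013583307515
[313.3 233.5]
[313.2 180.2]
[313.6 278.2]
```

View pics/w4.png

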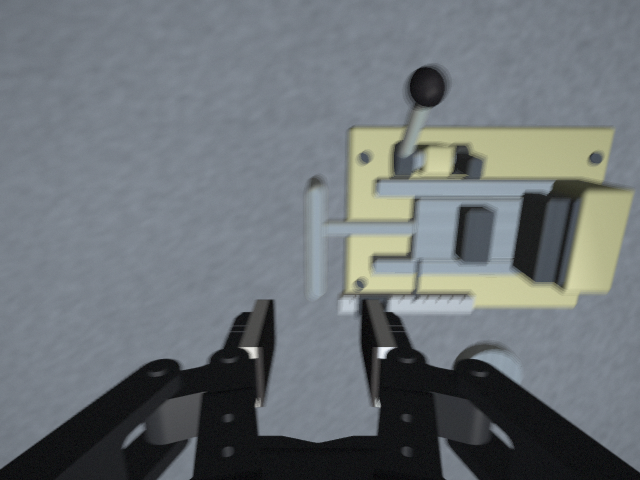

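The lever is flipped out, with the ball at (427,86). The bail bar is at column 316, rows 178–298, centred between the open fingers (256–380), so I can go straight down.

Emit:
carry_out(
  moves=[
    [4.8, [0.3, -0.1, 3.5], [0, 0, -0.002]],
    [4.8, [0.3, -0.1, 7], [0, 0, -0.002]],
    [4.8, [0.3, -0.1, 10], [0, 0, -0.002]],
    [4.8, [0.3, -0.1, 12.2], [0, 0, -0.002]],
    [4.8, [0.3, -0.1, 12.7], [0, 0, -0.002]],
  ],
)

```text
t: 5.9
ee_pos: [0.5189, 0.0549, 0.0602]
tcp_rot: [0.795, 0.607, -0.002, -0.002]
force: [-0.8, 0.8, 0.3]
finger_gap: 0.0481
finger_force: 0.0
```

Emit:
carry_out(
  moves=[
    [2.5, [0, 0, 0], [0, 0, 0]],
    [0.8, [0, 0, 0], [0, 0, 0]],
    [0.8, [0, 0, 0], [0, 0, 0]],
    [0.8, [0, 0, 0], [0, 0, 0]],
    [0.8, [0, 0, 0], [0, 0, 0]],
  ],
  squeeze=60,
)

```text
t: 6.32
ee_pos: [0.5221, 0.055, 0.0663]
tcp_rot: [0.795, 0.607, 0.001, 0.001]
force: [4.3, -1.0, 7.1]
finger_gap: 0.0103
finger_force: 58.9
```

Gripped: gap about 10–12 mm, 59 N. Now pulling.

Emit:
carry_out(
  moves=[
    [0.8, [0, -0.7, 0], [0, 0, 0]],
    [0.8, [0, -1.4, 0], [0, 0, 0]],
    [0.8, [0, -2.1, 0], [0, 0, 0]],
    [0.8, [0, -2.7, 0], [0, 0, 0]],
    [0.8, [0, -2.8, 0], [0, 0, 0]],
  ],
)

```text
t: 6.73
ee_pos: [0.4949, 0.0626, 0.0663]
tcp_rot: [0.795, 0.607, 0.002, 0.001]
force: [10.8, -1.1, 2.8]
finger_gap: 0.0099
finger_force: 58.8
```

Emit:
carry_out(
  moves=[
    [0.8, [0, -0.2, 0], [0, 0, 0]],
    [0.8, [0, -0.4, 0], [0, 0, 0]],
    [0.8, [0, -0.4, 0], [0, 0, 0]],
  ],
)

```text
t: 6.98
ee_pos: [0.4915, 0.0635, 0.0663]
tcp_rot: [0.795, 0.607, 0.002, 0.001]
force: [8.9, -1.1, 4.2]
finger_gap: 0.0098
finger_force: 59.0
```

```bash
python3 - <<'E'
from h import *
f=np.load("f.npy");s=env.state()
print((s["ee_pos"]-np.array([.5221,.055,.0663]))@[np.cos(f[2]),np.sin(f[2]),0],s["force"],s["finger_gap"],s["finger_force"])
c=env.capture("wrist");save(c,"pics/w5.png");im=c["image"]
u=proj(c,fx(f,(-.056,-.06,.037)));print(u)
t=env.capture("scene");u=proj(t,fx(f,(-.056,-.06,.037)));print(u)
m=env.recognise("mark",c)[:2];print(m)
E
```

```text
-0.03179104001396672 [ 8.92225161 -1.08828101  4.21931115] 0.009777349569211924 59.00663137435913
[476.49039505 408.40279825]
[331.78930238 252.30041857]
[{'extent': [444.9, 416.9, 473.3, 442.9], 'conf': 0.75}]
```

View pics/w5.png

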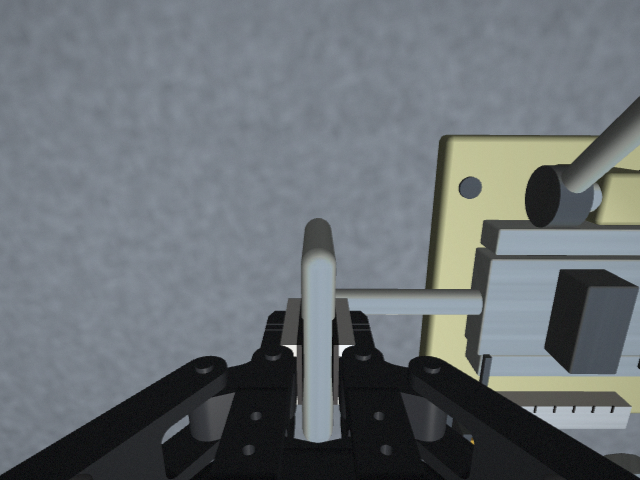

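The wrist view shows the grip on the bail bar, but the gripper hides the index. I'll check it in the fixed cameras.

```bash
python3 - <<'E'
from h import *
f=np.load("f.npy");o=[]
for n,fc in(("top",8),("scene",8)):
    ims=[];
    for _ in range(6): c=env.capture(n);ims.append(c["image"].astype(float))
    im=np.mean(ims,0).astype(np.uint8)
    u=proj(c,fx(f,(-.05,-.05,.037))).round().astype(int);print(n,u,[np.round(proj(c,fx(f,(x,-.062,.037))),1).tolist() for x in(-.05,-.06)])
    cr=im[u[1]-28:u[1]+28,u[0]-24:u[0]+24]
    o.append(cv2.resize(cr,None,fx=fc,fy=fc,interpolation=cv2.INTER_CUBIC))
cv2.imwrite("pics/chk.png",cv2.cvtColor(np.hstack(o),cv2.COLOR_RGB2BGR))
E
```

```text
top [328 248] [[332.1, 248.6], [331.2, 252.3]]
scene [332 255] [[329.2, 252.6], [332.8, 251.4]]
```

View pics/chk.png

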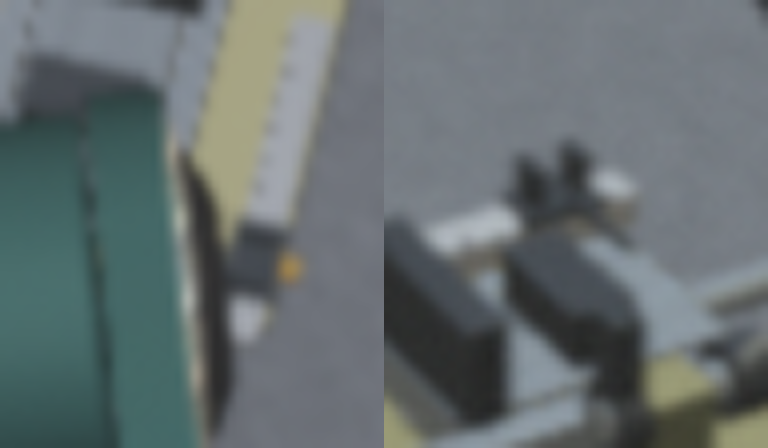

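```bash
python3 - <<'E'
from h import *
f=np.load("f.npy");c=env.capture("wrist")
n=np.array([np.cos(f[2]),np.sin(f[2]),0]);v=np.array([-n[1],n[0],0]);o=fx(f,(0,0,0))
F=lambda p:np.round([n@(p-o)*1e3,v@(p-o)*1e3],1)
for nm,uv,z in[("plateLU",(441,136),.016),("blade",(487,362),.037),("blade2",(485,383),.037),("hub",(470,188),.016),("lug TL",(560,269),.06)]: print(nm,F(atz(c,uv,z)))
im=c["image"][340:460,420:640];save({"image":cv2.resize(im,None,fx=3.6,fy=3.6,interpolation=cv2.INTER_CUBIC)},"pics/c5.png")
E
```

```text
plateLU [-78.9  67.9]
blade [-54.  -33.7]
blade2 [-53.5 -45.4]
hub [-63.3  44.8]
lug TL [-43.8  21.7]
```

View pics/c5.png

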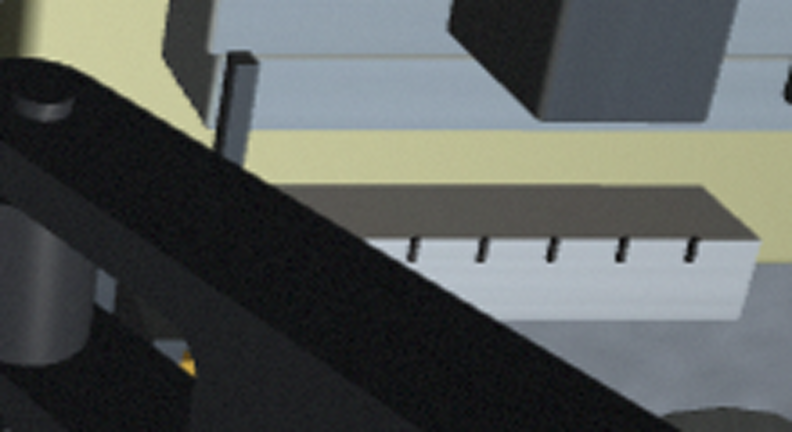

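The estimates agree to within about 2 mm: slide near 0.030–0.032 by TCP travel, blade position and spring force, and index near 0.0325. I'll nudge it 1.2 mm further and hold.

Emit:
carry_out(
  moves=[
    [0.8, [0, -0.12, 0], [0, 0, 0]],
    [0.8, [0, -0.12, 0], [0, 0, 0]],
    [0.8, [0, -0.12, 0], [0, 0, 0]],
    [0.8, [0, -0.12, 0], [0, 0, 0]],
    [0.8, [0, -0.12, 0], [0, 0, 0]],
  ],
)

```text
t: 8.2
ee_pos: [0.4905, 0.0637, 0.0663]
tcp_rot: [0.795, 0.607, 0.002, 0.001]
force: [9.0, -1.0, 4.1]
finger_gap: 0.0099
finger_force: 58.9
```

```bash
python3 - <<'E'
from h import *
f=np.load("f.npy");s=env.state();print((s["ee_pos"]-np.array([.5221,.055,.0663]))@[np.cos(f[2]),np.sin(f[2]),0],s["force"],s["finger_force"],np.abs(s["qvel"]).max())
print(env.job_done())
E
```

```text
-0.03278122410860526 [ 8.99191105 -0.98904754  4.05782681] 58.926631808280945 0.0014369355284945574
the job is handed in; nothing more can be done
None
```

I flipped the lever fully out to its stop, pulled the slide about 33 mm, and handed the job in with the arm still gripping the handle. My index estimate was about 32.5 mm (tolerance 6 mm), but the gripper hid the ribs, so I could not see the pointer between them; no verdict was returned.

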